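Slide the long plate out past the end of the ledge

TASK

Two flat aluminium plates lie on the steel ledge, and neither can be got hold of. With the fingertips push the longer one lengthwise along the ledge, out past the ledge end it lies nearest to, until about a third of its length hangs out, so that the next person can take it by that edge. Only push it: do not grip or lift it, leave it lying flat and straight along the ledge, and leave the shorter plate and everything else where they are.

Things in the scene. Friction and masses are not known exactly. Their poses are not given: they have to be found in the camera images.
- ledge: Fixed steel stand: flat top 130 mm (x) by 460 mm (y), 52 mm above the origin (about 60 mm above the table). Origin: centre of the underside of its feet. x points away from the robot to the rear edge, y along its length. A low upstand runs along the rear: inner face at x = +61 mm, 11 mm above the top. Both ends (y = +230 and -230 mm) and the front (x = -65 mm) are open.
- long_plate: The long plate: a flat rounded-edge aluminium plate, 90 mm (x) by 150 mm (y) by 7 mm thick, 0.17 to 0.34 kg, lying loose on the ledge's top on one half of it (left or right varies), its length along the ledge. Origin: centre of its underside. Slides with ordinary friction and stops when no longer pushed.
- short_plate: The short plate: same kind of plate, 90 mm (x) by 105 mm (y) by 7 mm, lying on the other half of the ledge. Origin: centre of its underside. At least 100 mm of free ledge lies between the two plates. To be left where it is.
- lidded_pot: Bystander: round white pot with white screw lid, 50 dia x 50 mm, loose beside the ledge on the table; origin at the centre of its underside. To be left alone.
- small_pot: Bystander: small round pot with black screw lid, 38 dia x 40 mm, loose beside the ledge on the table; origin at the centre of its underside. To be left alone.
- timer: Bystander: round green timer, 62 dia x 40 mm, loose beside the ledge on the table; origin at the centre of its underside. To be left alone.
- cutter_ring: Bystander: thin steel ring cutter, 46 dia x 30 mm, loose beside the ledge on the table; origin at the centre of its underside. To be left alone.
- brush: Bystander: flat pastry brush, 200x42x14 mm, loose beside the ledge on the table; origin at the centre of its underside. To be left alone.
- tape: Bystander: roll of tape lying flat, 104 dia x 25 mm, loose beside the ledge on the table; origin at the centre of its underside. To be left alone.
- spatula: Bystander: offset spatula with wooden handle lying flat, 278 long, 28 high mm, loose beside the ledge on the table; origin at the centre of its underside. To be left alone.

How it is judged:
At the end, for the whole second after the job is handed in: The long plate lies at rest, flat on the ledge, 35 to 65 mm of its 150 mm past the end of the ledge, within 10 degrees of the ledge's length and not over the front edge by more than 10 mm; the short plate is within 12 mm of its start ((y of long_plate in the frame of ledge between 0.19 and 0.22 m or y of long_plate in the frame of ledge between -0.22 and -0.19 m) and x of long_plate in the frame of ledge above -0.03 m and z of long_plate in the frame of ledge between 0.048 and 0.056 m and angle between long_plate's own z axis and vertical below 0.05 rad and angle between the y axis of long_plate and the y axis of ledge, either way round below 0.17 rad and linear speed of long_plate below 0.01 m/s and distance of short_plate from where it was at the start of the episode below 0.012 m); the robot touches nothing.
It fails at once if the long plate is picked up, tipped or knocked off the ledge (z of long_plate in the frame of ledge above 0.06 m or angle between long_plate's own z axis and vertical above 0.12 rad or z of long_plate in the frame of ledge below 0.042 m).
It fails at once if the short plate is pushed more than 12 mm or tipped (distance of short_plate from where it was at the start of the episode above 0.012 m or angle between short_plate's own z axis and vertical above 0.12 rad).
It fails at once if one of the things standing round the ledge is moved more than 20 mm (distance of any of lidded_pot, small_pot, timer, cutter_ring, brush, tape, spatula from where it was at the start of the episode above 0.02 m).
It also fails if it takes over 38 s, if anything falls off the work surface, if the arm or the gripper's body presses on something with over 40 N, if the wrist force passes 120 N, or if a joint passes its speed limit or range.

ROBOT

A 6-joint arm with a two-finger parallel gripper is mounted at the origin on a cart in front of the work surface, level with it; the furniture and walls round the work are solid. World frame = base frame: x ahead of the robot, y to its left, z up, the work surface at z = 0. Lengths are in m, angles in rad, forces in N, time in s.
With the tool pointing down it reaches from about 0.375 to 0.975 m from the base axis. Payload 3.8 kg.
Tool frame: the origin (TCP) lies midway between the tips of the shut fingers; the grasp point (between the pads) lies 19 mm behind it; z points along the fingers, y is the line along which they close (so a half turn about z gives the same grasp; the last joint's range is limited). The gripper opens to 85 mm and grips with 20 to 120 N. Pads are 22 mm wide; open, the fingers measure 114 mm over their backs; the gripper's body (76 mm by 85 mm) begins 54 mm behind the grasp point. The pads swing forward as they close: fully open they stand 13 mm farther back than shut.
Start: joints at [1.158, 0.264, 1.604, -0, 1.274, -0.037], TCP at [0.248, 0.628, 0.208] pointing down, gripper open.
Joint ranges: [-2.63, 2.63], [-0.94, 2.18], [0.31, 2.57], [-1.31, 4.45], [0, 2.66], [-2.55, 2.55]. Speed limits (rad/s): [2.57, 2.57, 3.14, 3.14, 3.14, 3.14].

INTERFACE

Orientations are given as a rotation vector (axis times angle).
In Python, from workcell import status, read_camera, workorder, masks_of gives the robot as it stands.
- The arm moves only by the tool drive_tool, never from a script. Its argument "rows" is a list of rows, each a list of 7 numbers: the turn, a rotation vector about the tool's x, y, z in degrees, then the shift along the tool's x, y, z in m, then the opening, from 0 (shut) to 1 (fully open). In form: [[ax, ay, az, tx, ty, tz, claw], ...]. A call has 1 to 8 rows; each row shifts and turns the commanded pose from where the row before left it, along the tool's axes as they then stand; what a row does not reach is not made up. A row lasts 1/12 s, in which the tool goes at most 41.7 mm and 7.16 degrees, less where a joint would pass 70% of its speed; a pose out of reach is approached as far as the arm can. A call is refused whole if a number of a shift passes 0.0417 or a number of a turn 7.16, either way. A call with a gripper value outside its range is refused whole. The fingers move at their own pace and stop on an object; "force" is the grip in N (left out, the last holds). Time passes only in rows, so rows that do not move let the fingers close. It gives the time, the measured TCP pose, the force, the opening and the grip force at its end, in the units of the state.
- status.read_state(): the state, without advancing time (a new reading comes with each control period).
- read_camera(name): name is "side" or "top"; returns a dict with "color" (420x560x3 uint8, red, green, blue), "intrinsics" (3x3 intrinsics, pixels), "world_from_camera" (4x4, takes a point from camera to world coordinates). Camera axes: x right, y up, looking along -z (the intrinsics and any distortion apply to the point x, -y, -z); pixel columns grow to the right and rows downward; lengths in m; the calibration is good to about 2 mm. A picture is of the moment at which its call begins. There is no depth.
- workorder.finish_job(): hands the job in; it is judged then, once.
Trained networks look in a picture, given as the dict that the camera call returned (one of the last four; its "shot" number tells which), for a name from the list of things; names that differ only in an ending like _2 or _b are one class to them, and where a whole thing is asked for, a point or a joint stands for the part that bears it (a point fixed in the world has none). Each returns a list of dicts, best first, with "score" (0 to 1); they miss things now and then, are a little off and sometimes report something else, mostly with a low value. They report only what shows in the picture. A call takes as long as a camera call.
- masks_of(picture, name): "mask" (420x560 bool, what is visible of it) and "bbox" ([left, top, right, bottom] in pixels, round what is visible of it).
The state is a dict: "time": time; "q": joint angles; "joint_vel": joint speeds; "joint_torque": joint torques, N m; "tool_pos": TCP position; "tcp_rot": TCP orientation; "wrist_force": force on the tool from outside, world axes, zero at the start; "torque": the same for the moment, N m; "width": opening from 0.0 (shut) to 1.0 (fully open); "grip_force": force on a finger pad.
Only numpy, scipy, OpenCV 4.12 (cv2) and the standard library are available. Lean on these libraries where they do the work, as an engineer would, in place of code of your own. Each camera call takes 0.05 s, during which the arm holds its last target. There are 200 camera calls.

## Working session

There is one attempt and no reset: what is moved stays moved. The work goes in short steps, Python scripts to look and compute and a tool call to move; the robot and the scene stay as the last step left them, time stands still between calls to the robot, and variables do not carry over. Pictures are saved under pics/ and viewed, at most 10 in all, crops included, and the job is handed in when it is done.

Besides the shell and the picture viewer there is one more tool, called after "Emit:" as name(argument=value, ...) on one line, values as JSON. drive_tool: Moves the arm, as the interface text tells. Its arguments: {"type":"object","properties":{"rows":{"type":"array"},"force":{"type":"number"}},"required":["rows"]}

```bash
mkdir -p pics; cat > h.py <<'E'
import numpy as np, cv2
from workcell import status, read_camera, workorder, masks_of
def ray(p,u,v):
    K=np.array(p["intrinsics"]);T=np.array(p["world_from_camera"])
    d=np.linalg.inv(K)@np.array([u,v,1.]); d=T[:3,:3]@np.array([d[0],-d[1],-d[2]])
    return T[:3,3],d
def at_z(p,u,v,z):
    o,d=ray(p,u,v); return o+d*(z-o[2])/d[2]
def save(p,n): cv2.imwrite("pics/"+n,p["color"][:,:,::-1])
def corners(p,name,z):
    for r in masks_of(p,name)[:2]:
        m=r["mask"].astype(np.uint8)
        c=max(cv2.findContours(m,0,2)[0],key=cv2.contourArea)[:,0]
        w=np.array([at_z(p,u,v,z)[:2] for u,v in c],np.float32)
        (cx,cy),(a,b),ang=cv2.minAreaRect(w)
        print(name,round(r["score"],2),r["bbox"],"c",np.round([cx,cy],4),"size",np.round([a,b],4),"ang",round(ang,1),"corners",np.round(cv2.boxPoints(((cx,cy),(a,b),ang)),3).tolist())
E
python3 - <<'E'
from h import *
s=status.read_state();print({k:np.round(v,3).tolist() for k,v in s.items()})
for c in("top","side"):
    p=read_camera(c);save(p,c+"0.png")
    print(c,p["intrinsics"],np.round(p["world_from_camera"],3).tolist(),p.keys())
    for n,z in(("ledge",.06),("long_plate",.067),("short_plate",.067),("lidded_pot",.05),("small_pot",.04),("timer",.04),("cutter_ring",.03),("brush",.014),("tape",.025),("spatula",.02)): corners(p,n,z)
E
```

```text
{'time': 0.0, 'q': [1.158, 0.265, 1.605, 0.0, 1.274, -0.037], 'joint_vel': [0.0, 0.001, 0.0, 0.0, 0.0, -0.001], 'joint_torque': [-0.0, -51.511, -36.732, -0.0, 0.013, -0.0], 'tool_pos': [0.247, 0.627, 0.207], 'tcp_rot': [-0.587, -3.086, 0.003], 'wrist_force': [-0.052, -0.008, 0.146], 'torque': [0.036, -0.049, 0.008], 'grip_force': 0.0, 'width': 0.998}
top [[457.40467636   0.         278.57764898]
 [  0.         457.40467636 206.85716335]
 [  0.           0.           1.        ]] [[0.011, 0.997, -0.071, 0.38], [-1.0, 0.01, -0.008, 0.043], [-0.007, 0.071, 0.997, 1.317], [0.0, 0.0, 0.0, 1.0]] dict_keys(['color', 'intrinsics', 'world_from_camera', 'shot'])
ledge 0.64 [206.0, 185.5, 372.9, 230.5] c [0.4694 0.0218] size [0.1325 0.4601] ang 0.6 corners [[0.4009999930858612, 0.25099998712539673], [0.4050000011920929, -0.20900000631809235], [0.5379999876022339, -0.20800000429153442], [0.5329999923706055, 0.2529999911785126]]
ledge 0.3 [157.6, 245.9, 226.2, 271.5] c [0.3274 0.2915] size [0.1887 0.0316] ang 76.7 corners [[0.28999999165534973, 0.2029999941587448], [0.32100000977516174, 0.1959999
[... 5676 characters left out ...]
60437, -0.3140000104904175], [0.5360000133514404, -0.4000000059604645], [0.6600000262260437, -0.39899998903274536], [0.6589999794960022, -0.31200000643730164]]
tape 0.19 [339.1, 308.0, 371.1, 338.5] c [ 0.3611 -0.3241] size [0.0775 0.0609] ang 47.6 corners [[0.31200000643730164, -0.3319999873638153], [0.3569999933242798, -0.37299999594688416], [0.4099999964237213, -0.3160000145435333], [0.36500000953674316, -0.2750000059604645]]
spatula 0.82 [188.1, 160.5, 260.3, 184.3] c [0.5732 0.4408] size [0.0522 0.1145] ang 85.2 corners [[0.5139999985694885, 0.41999998688697815], [0.628000020980835, 0.4099999964237213], [0.6320000290870667, 0.4620000123977661], [0.5180000066757202, 0.47200000286102295]]
```

View pics/top0.png

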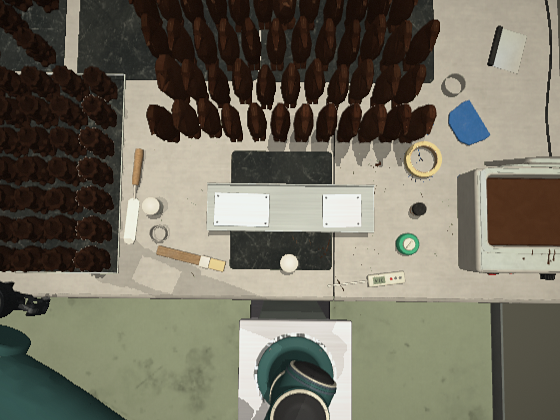

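View pics/side0.png

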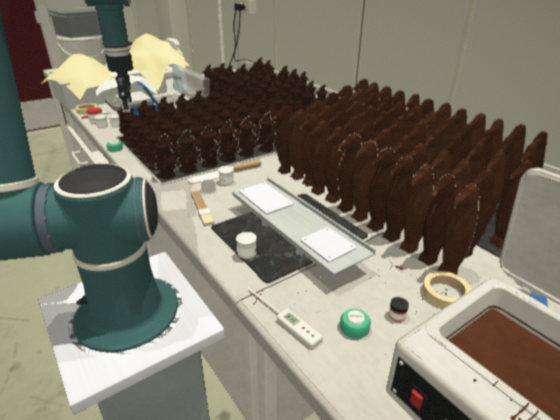

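The top view shows the ledge at columns 207–374, with the long plate on the left (+y) half at columns 216–270. Its left edge is about 22 mm inside the ledge end. The short plate is at columns 323–363. There are no obstacles in the gap between the plates. The measured sizes match the given ones (150×90 and 460 mm), so the push is about +72 mm in y.

First I turn the tool so its x axis lies along the ledge.

Emit:
drive_tool(rows=[[0,0,6.8,0,0,0,0.6],[0,0,6.8,0,0,0,0.6],[0,0,6.8,0,0,0,0.6],[0,0,6.8,0,0,0,0.6],[0,0,6.8,0,0,0,0.6]])

```text
time: 1.52
tool_pos: [0.2477, 0.6279, 0.208]
tcp_rot: [-1.472, -2.776, 0.0]
wrist_force: [0.6, 0.5, -0.5]
width: 0.596
grip_force: 0.0
```

Emit:
drive_tool(rows=[[0,0,6.8,0,0,0,0.6],[0,0,6.8,0,0,0,0.6],[0,0,6.8,0,0,0,0.6],[0,0,6.8,0,0,0,0.6],[0,0,6.7,0,0,0,0.6],[0,0,0,0,0,0,0.6],[0,0,0,0,0,0,0.6]])

```text
time: 2.1
tool_pos: [0.2477, 0.6279, 0.208]
tcp_rot: [-2.207, -2.236, 0.0]
wrist_force: [-0.0, 0.3, -0.8]
width: 0.599
grip_force: 0.0
```

Emit:
drive_tool(rows=[[0,0,0,-0.0374,0.0129,0,0.6],[0,0,0,-0.0374,0.0129,0,0.6],[0,0,0,-0.0374,0.0129,0,0.6],[0,0,0,-0.0374,0.0129,0,0.6],[0,0,0,-0.0374,0.0129,0,0.6],[0,0,0,-0.0374,0.0129,0,0.6],[0,0,0,-0.0374,0.0129,0,0.6],[0,0,0,-0.0374,0.0129,0,0.6]])

```text
time: 2.77
tool_pos: [0.3541, 0.328, 0.2082]
tcp_rot: [2.206, 2.237, 0.001]
wrist_force: [1.7, 0.1, 0.1]
width: 0.6
grip_force: 0.0
```

Emit:
drive_tool(rows=[[0,0,0,-0.0374,0.0129,0,0.6],[0,0,0,-0.0374,0.0129,0,0.6],[0,0,0,-0.0374,0.0129,0,0.6],[0,0,0,-0.0374,0.0129,0,0.6],[0,0,0,-0.0374,0.0129,0,0.6],[0,0,0,-0.0374,0.0129,0,0.6],[0,0,0,-0.0374,0.0129,0,0.6],[0,0,0,-0.0374,0.0129,0,0.6]])

```text
time: 3.43
tool_pos: [0.4604, 0.0296, 0.2085]
tcp_rot: [2.206, 2.235, 0.002]
wrist_force: [0.9, 0.1, -0.2]
width: 0.603
grip_force: 0.0
```

Emit:
drive_tool(rows=[[0,0,0,0,0,0,0.6],[0,0,0,0,0,0,0.6]])

```text
time: 3.6
tool_pos: [0.4605, 0.0296, 0.2081]
tcp_rot: [2.213, 2.23, 0.0]
wrist_force: [-0.3, 1.2, -0.2]
width: 0.6
grip_force: 0.0
```

Emit:
drive_tool(rows=[[0,0,0,0,0,0.035,0.6],[0,0,0,0,0,0.035,0.6],[0,0,0,0,0,0.035,0.6],[0,0,0,0,0,0.03,0.6],[0,0,0,0,0,0,0.6],[0,0,0,0,0,0,0.6]])

```text
time: 4.1
tool_pos: [0.4578, 0.0328, 0.0716]
tcp_rot: [-2.205, -2.233, 0.005]
wrist_force: [0.5, 0.6, 0.4]
width: 0.601
grip_force: 0.0
```

Emit:
drive_tool(rows=[[0,0,0,0,0,0.003,0.6],[0,0,0,0,0,0.003,0.6],[0,0,0,0,0,0.002,0.6],[0,0,0,0,0,0,0.6],[0,0,0,0,0,0,0.6]])

```text
time: 4.52
tool_pos: [0.4608, 0.0316, 0.066]
tcp_rot: [2.209, 2.232, 0.002]
wrist_force: [0.4, -0.2, -0.4]
width: 0.597
grip_force: 0.0
```

```bash
python3 - <<'E'
from h import *
p=read_camera("side");c=p["color"][150:300,200:400,::-1];cv2.imwrite("pics/s1.png",cv2.resize(c,None,fx=4,fy=4,interpolation=2))
p=read_camera("top");corners(p,"long_plate",.067);corners(p,"short_plate",.067)
E
```

```text
long_plate 0.97 [217.9, 192.2, 270.1, 229.3] c [0.4631 0.173 ] size [0.0906 0.1127] ang 0.6 corners [[0.4169999957084656, 0.2290000021457672], [0.4180000126361847, 0.11599999666213989], [0.5090000033378601, 0.11699999868869781], [0.5080000162124634, 0.23000000417232513]]
short_plate 0.79 [323.4, 191.2, 361.6, 228.6] c [ 0.4634 -0.1215] size [0.0905 0.1044] ang 0.6 corners [[0.4180000126361847, -0.07000000029802322], [0.4189999997615814, -0.17399999499320984], [0.5090000033378601, -0.17299999296665192], [0.5080000162124634, -0.0689999982714653]]
```

View pics/s1.png

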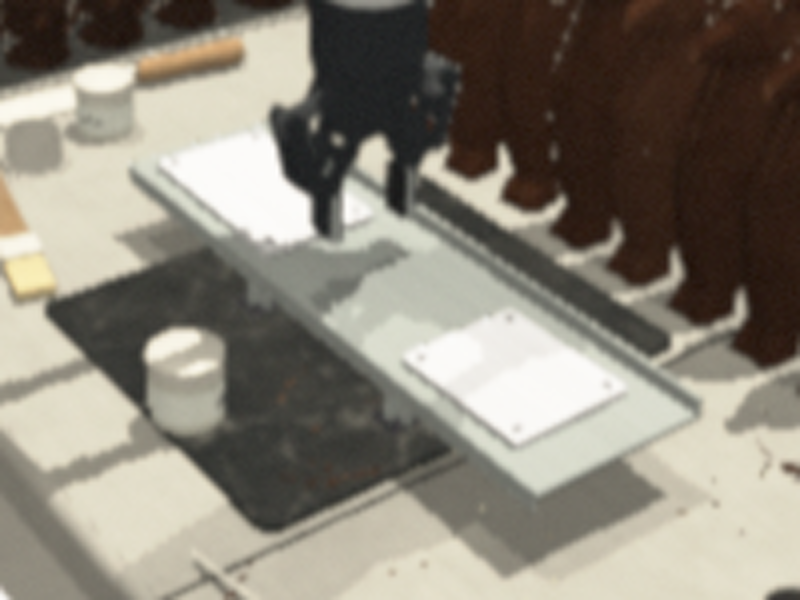

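The two fingers are in the gap just above the ledge top, with their tips at about (330,235) and (400,210) in the crop. The long plate lies beyond them. I creep down until they touch.

Emit:
drive_tool(rows=[[0,0,0,0,0,0.002,0.6],[0,0,0,0,0,0.002,0.6],[0,0,0,0,0,0,0.6],[0,0,0,0,0,0,0.6]])

```text
time: 5.05
tool_pos: [0.4597, 0.0315, 0.0606]
tcp_rot: [-2.21, -2.232, 0.001]
wrist_force: [-0.1, -0.1, 0.0]
width: 0.6
grip_force: 0.0
```

Emit:
drive_tool(rows=[[0,0,0,0,0,0.001,0.6],[0,0,0,0,0,0.001,0.6],[0,0,0,0,0,0,0.6],[0,0,0,0,0,0,0.6]])

```text
time: 5.38
tool_pos: [0.46, 0.0316, 0.0589]
tcp_rot: [-2.21, -2.232, 0.0]
wrist_force: [-0.0, 0.2, -1.1]
width: 0.6
grip_force: 0.0
```

Emit:
drive_tool(rows=[[0,0,0,0,0,0.001,0.6],[0,0,0,0,0,0.001,0.6],[0,0,0,0,0,0,0.6],[0,0,0,0,0,0,0.6]])

```text
time: 5.72
tool_pos: [0.46, 0.0315, 0.0569]
tcp_rot: [-2.21, -2.232, 0.0]
wrist_force: [-1.0, -0.3, 0.8]
width: 0.603
grip_force: 0.0
```

Emit:
drive_tool(rows=[[0,0,0,0,0,0.001,0.6],[0,0,0,0,0,0,0.6],[0,0,0,0,0,0,0.6]])

```text
time: 5.97
tool_pos: [0.46, 0.0316, 0.0559]
tcp_rot: [-2.21, -2.232, 0.0]
wrist_force: [0.2, 0.4, 0.1]
width: 0.598
grip_force: 0.0
```

Emit:
drive_tool(rows=[[0,0,0,0,0,0.001,0.6],[0,0,0,0,0,0,0.6],[0,0,0,0,0,0,0.6]])

```text
time: 6.22
tool_pos: [0.46, 0.0316, 0.0549]
tcp_rot: [-2.21, -2.232, 0.0]
wrist_force: [0.4, 0.4, 0.0]
width: 0.602
grip_force: 0.0
```

Emit:
drive_tool(rows=[[0,0,0,0,0,0.001,0.6],[0,0,0,0,0,0,0.6],[0,0,0,0,0,0,0.6]])

```text
time: 6.47
tool_pos: [0.46, 0.0316, 0.0539]
tcp_rot: [-2.21, -2.232, 0.0]
wrist_force: [1.5, -0.1, -0.5]
width: 0.6
grip_force: 0.0
```

Emit:
drive_tool(rows=[[0,0,0,0,0,0.001,0.6],[0,0,0,0,0,0,0.6],[0,0,0,0,0,0,0.6]])

```text
time: 6.72
tool_pos: [0.46, 0.0316, 0.0529]
tcp_rot: [-2.21, -2.232, 0.0]
wrist_force: [-0.8, 0.4, -0.1]
width: 0.601
grip_force: 0.0
```

Emit:
drive_tool(rows=[[0,0,0,0,0,0.001,0.6],[0,0,0,0,0,0,0.6],[0,0,0,0,0,0,0.6]])

```text
time: 6.97
tool_pos: [0.46, 0.0316, 0.0519]
tcp_rot: [-2.21, -2.232, 0.0]
wrist_force: [-0.2, -0.7, -0.0]
width: 0.602
grip_force: 0.0
```

Emit:
drive_tool(rows=[[0,0,0,0,0,0.001,0.6],[0,0,0,0,0,0,0.6],[0,0,0,0,0,0,0.6]])

```text
time: 7.22
tool_pos: [0.46, 0.0316, 0.0509]
tcp_rot: [-2.21, -2.232, 0.0]
wrist_force: [0.2, 0.2, -0.2]
width: 0.601
grip_force: 0.0
```

```bash
python3 - <<'E'
from h import *
p=read_camera("side");c=p["color"][170:250,240:340,::-1];cv2.imwrite("pics/s2.png",cv2.resize(c,None,fx=7,fy=7,interpolation=2))
E
```

```text
(no output)
```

View pics/s2.png

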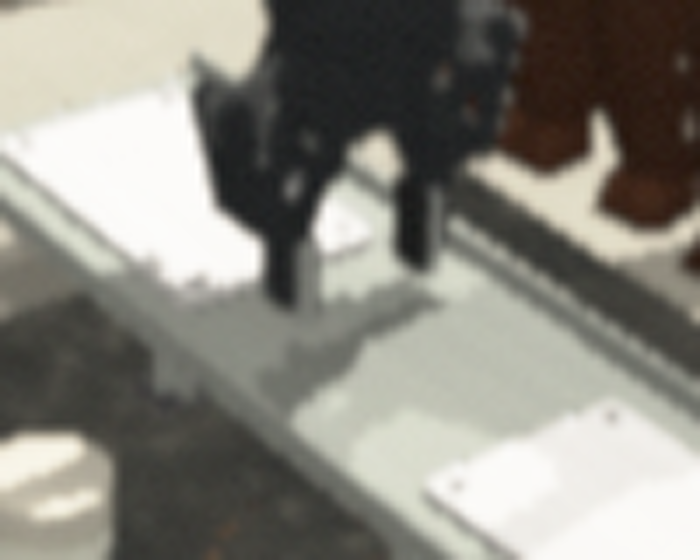

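The tips show at about (285,305) and (418,268) in the crop and look very close to the ledge top. I check their height by projection.

```bash
python3 - <<'E'
from h import *
p=read_camera("side");K=np.array(p["intrinsics"]);T=np.linalg.inv(p["world_from_camera"])
for z in(.055,.06,.065,.07):
  for x in(.43,.49):
    for y in (.0206,.0426):
      c=(T@[x,y,z,1])[:3];u=K@[c[0],-c[1],-c[2]];u=u[:2]/u[2];print(z,x,y,np.round((u-[240,170])*7))
E
```

```text
0.055 0.43 0.0206 [305. 372.]
0.055 0.43 0.0426 [271. 346.]
0.055 0.49 0.0206 [430. 323.]
0.055 0.49 0.0426 [396. 298.]
0.06 0.43 0.0206 [305. 361.]
0.06 0.43 0.0426 [271. 335.]
0.06 0.49 0.0206 [430. 312.]
0.06 0.49 0.0426 [396. 288.]
0.065 0.43 0.0206 [305. 350.]
0.065 0.43 0.0426 [271. 324.]
0.065 0.49 0.0206 [431. 301.]
0.065 0.49 0.0426 [396. 277.]
0.07 0.43 0.0206 [305. 338.]
0.07 0.43 0.0426 [271. 313.]
0.07 0.49 0.0206 [431. 290.]
0.07 0.49 0.0426 [397. 266.]
```

Emit:
drive_tool(rows=[[0,0,0,0,0,0.001,0.6],[0,0,0,0,0,0,0.6],[0,0,0,0,0,0,0.6]])

```text
time: 7.57
tool_pos: [0.4599, 0.0316, 0.0499]
tcp_rot: [-2.21, -2.232, 0.0]
wrist_force: [0.3, 0.3, 0.5]
width: 0.598
grip_force: 0.0
```

The projection puts the tips still about 8 mm above the top. Both views together also put the ledge top nearer z ≈ 0.052 than 0.060. I keep creeping down.

Emit:
drive_tool(rows=[[0,0,0,0,0,0.001,0.6],[0,0,0,0,0,0.001,0.6],[0,0,0,0,0,0,0.6],[0,0,0,0,0,0,0.6]])

```text
time: 7.9
tool_pos: [0.4599, 0.0316, 0.0478]
tcp_rot: [-2.21, -2.232, 0.0]
wrist_force: [0.3, 0.0, -0.3]
width: 0.599
grip_force: 0.0
```

Emit:
drive_tool(rows=[[0,0,0,0,0,0.001,0.6],[0,0,0,0,0,0,0.6],[0,0,0,0,0,0,0.6]])

```text
time: 8.15
tool_pos: [0.46, 0.0316, 0.0469]
tcp_rot: [-2.21, -2.232, 0.0]
wrist_force: [-0.0, -0.3, 0.2]
width: 0.599
grip_force: 0.0
```

Emit:
drive_tool(rows=[[0,0,0,0,0,0.001,0.6],[0,0,0,0,0,0,0.6],[0,0,0,0,0,0,0.6]])

```text
time: 8.4
tool_pos: [0.46, 0.0316, 0.0459]
tcp_rot: [-2.21, -2.232, 0.0]
wrist_force: [-0.3, 0.9, 0.6]
width: 0.6
grip_force: 0.0
```

Emit:
drive_tool(rows=[[0,0,0,0,0,0.001,0.6],[0,0,0,0,0,0,0.6],[0,0,0,0,0,0,0.6]])

```text
time: 8.65
tool_pos: [0.46, 0.0316, 0.0449]
tcp_rot: [-2.21, -2.232, 0.0]
wrist_force: [-0.2, -0.3, 0.2]
width: 0.599
grip_force: 0.0
```

Emit:
drive_tool(rows=[[0,0,0,0,0,0.001,0.6],[0,0,0,0,0,0,0.6],[0,0,0,0,0,0,0.6]])

```text
time: 8.9
tool_pos: [0.46, 0.0316, 0.0439]
tcp_rot: [-2.21, -2.232, 0.0]
wrist_force: [0.2, 0.1, -0.2]
width: 0.599
grip_force: 0.0
```

Emit:
drive_tool(rows=[[0,0,0,0,0,0.001,0.6],[0,0,0,0,0,0,0.6],[0,0,0,0,0,0,0.6]])

```text
time: 9.15
tool_pos: [0.46, 0.0316, 0.0429]
tcp_rot: [-2.21, -2.232, 0.0]
wrist_force: [0.0, 0.9, 0.4]
width: 0.601
grip_force: 0.0
```

Emit:
drive_tool(rows=[[0,0,0,0,0,0.001,0.6],[0,0,0,0,0,0,0.6],[0,0,0,0,0,0,0.6]])

```text
time: 9.4
tool_pos: [0.46, 0.0316, 0.0419]
tcp_rot: [-2.21, -2.232, 0.0]
wrist_force: [0.3, 0.4, 0.5]
width: 0.603
grip_force: 0.0
```

Emit:
drive_tool(rows=[[0,0,0,0,0,0.001,0.6],[0,0,0,0,0,0,0.6],[0,0,0,0,0,0,0.6]])

```text
time: 9.65
tool_pos: [0.46, 0.0316, 0.0409]
tcp_rot: [-2.21, -2.232, 0.0]
wrist_force: [-0.2, 0.2, -0.2]
width: 0.596
grip_force: 0.0
```

```bash
python3 - <<'E'
from h import *
p=read_camera("side");c=p["color"][170:250,240:340,::-1];cv2.imwrite("pics/s3.png",cv2.resize(c,None,fx=7,fy=7,interpolation=2))
E
```

```text
(no output)
```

View pics/s3.png

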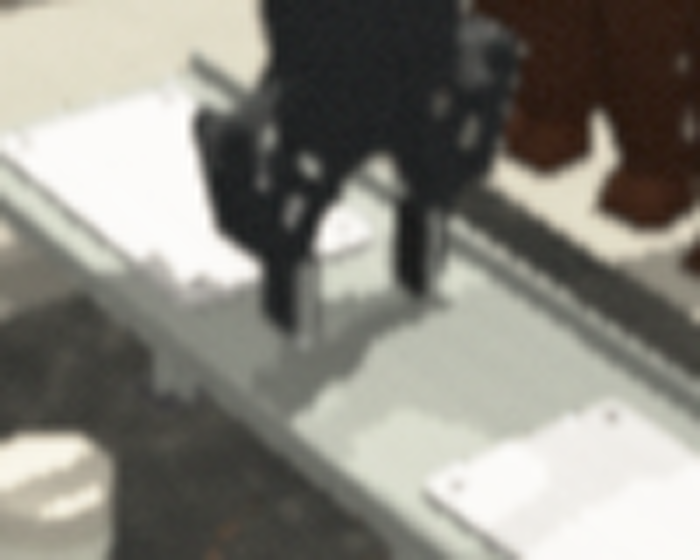

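The tips are now at about (300,340) and (425,298) in the crop, and their shadows almost meet them. By projection that leaves about 7 mm. I continue in 1 mm steps.

Emit:
drive_tool(rows=[[0,0,0,0,0,0.001,0.6],[0,0,0,0,0,0.001,0.6],[0,0,0,0,0,0,0.6],[0,0,0,0,0,0,0.6]])

```text
time: 10.03
tool_pos: [0.46, 0.0316, 0.0389]
tcp_rot: [-2.21, -2.232, 0.0]
wrist_force: [0.3, 0.3, -0.7]
width: 0.598
grip_force: 0.0
```

Emit:
drive_tool(rows=[[0,0,0,0,0,0.001,0.6],[0,0,0,0,0,0,0.6],[0,0,0,0,0,0,0.6]])

```text
time: 10.28
tool_pos: [0.46, 0.0316, 0.0379]
tcp_rot: [-2.21, -2.232, 0.0]
wrist_force: [0.6, 0.1, -0.6]
width: 0.602
grip_force: 0.0
```

Emit:
drive_tool(rows=[[0,0,0,0,0,0.001,0.6],[0,0,0,0,0,0,0.6],[0,0,0,0,0,0,0.6]])

```text
time: 10.53
tool_pos: [0.46, 0.0316, 0.0369]
tcp_rot: [-2.21, -2.232, 0.0]
wrist_force: [-0.7, 0.8, 0.2]
width: 0.6
grip_force: 0.0
```

Emit:
drive_tool(rows=[[0,0,0,0,0,0.001,0.6],[0,0,0,0,0,0,0.6],[0,0,0,0,0,0,0.6]])

```text
time: 10.78
tool_pos: [0.46, 0.0316, 0.0359]
tcp_rot: [-2.21, -2.232, 0.0]
wrist_force: [0.2, -0.2, -0.6]
width: 0.6
grip_force: 0.0
```

Emit:
drive_tool(rows=[[0,0,0,0,0,0.001,0.6],[0,0,0,0,0,0,0.6],[0,0,0,0,0,0,0.6]])

```text
time: 11.03
tool_pos: [0.46, 0.0316, 0.0349]
tcp_rot: [-2.21, -2.232, 0.0]
wrist_force: [0.6, 0.7, -0.3]
width: 0.595
grip_force: 0.0
```

```bash
python3 - <<'E'
from h import *
p=read_camera("side");c=p["color"][170:250,240:340,::-1];cv2.imwrite("pics/s4.png",cv2.resize(c,None,fx=7,fy=7,interpolation=2))
E
```

```text
(no output)
```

View pics/s4.png

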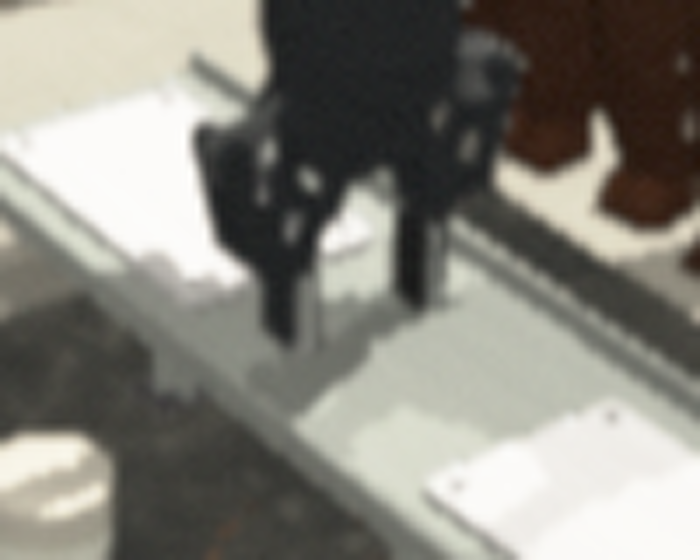

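The tips are now at about (300,350) and (420,308) in the crop, which is z ≈ 0.063 and already below the plate's top face. I go 2 mm lower, then approach the plate slowly.

Emit:
drive_tool(rows=[[0,0,0,0,0,0.001,0.6],[0,0,0,0,0,0,0.6],[0,0,0,0,0,0,0.6]])

```text
time: 11.33
tool_pos: [0.46, 0.0316, 0.0339]
tcp_rot: [-2.21, -2.232, 0.0]
wrist_force: [0.1, -0.0, 0.5]
width: 0.593
grip_force: 0.0
```

Emit:
drive_tool(rows=[[0,0,0,0,0,0.001,0.6],[0,0,0,0,0,0,0.6],[0,0,0,0,0,0,0.6]])

```text
time: 11.58
tool_pos: [0.4603, 0.0316, 0.0333]
tcp_rot: [2.21, 2.232, 0.0]
wrist_force: [-0.9, -0.0, 2.2]
width: 0.605
grip_force: 1.6
```

Contact: Fz is 2.2 N and the TCP sits 0.4 mm above its command. I back off 2 mm and approach.

Emit:
drive_tool(rows=[[0,0,0,0,0,-0.002,0.6],[0,0,0,0,0,0,0.6],[0,0,0,0.008,0,0,0.6],[0,0,0,0.008,0,0,0.6],[0,0,0,0.008,0,0,0.6],[0,0,0,0.004,0,0,0.6],[0,0,0,0.004,0,0,0.6],[0,0,0,0,0,0,0.6]])

```text
time: 12.25
tool_pos: [0.4597, 0.0645, 0.0349]
tcp_rot: [-2.209, -2.234, -0.0]
wrist_force: [0.0, -0.5, 0.3]
width: 0.603
grip_force: 0.0
```

Emit:
drive_tool(rows=[[0,0,0,0.003,0,0,0.6],[0,0,0,0.003,0,0,0.6],[0,0,0,0.003,0,0,0.6],[0,0,0,0.003,0,0,0.6]])

```text
time: 12.58
tool_pos: [0.4596, 0.0755, 0.0349]
tcp_rot: [2.21, 2.232, -0.001]
wrist_force: [-0.7, -1.7, 0.0]
width: 0.602
grip_force: 0.9
```

Emit:
drive_tool(rows=[[0,0,0,0.003,0,0,0.6],[0,0,0,0.003,0,0,0.6],[0,0,0,0.003,0,0,0.6],[0,0,0,0.003,0,0,0.6],[0,0,0,0,0,0,0.6]])

```text
time: 13.0
tool_pos: [0.4594, 0.0882, 0.035]
tcp_rot: [-2.21, -2.232, -0.0]
wrist_force: [-0.4, 0.7, 0.2]
width: 0.601
grip_force: 0.0
```

```bash
python3 - <<'E'
from h import *
p=read_camera("top");corners(p,"long_plate",.067);corners(p,"short_plate",.067)
E
```

```text
long_plate 0.63 [207.0, 194.4, 261.0, 229.9] c [0.4598 0.2197] size [0.0857 0.063 ] ang 1.3 corners [[0.41600000858306885, 0.25], [0.4180000126361847, 0.18700000643730164], [0.503000020980835, 0.1889999955892563], [0.5019999742507935, 0.25200000405311584]]
short_plate 0.78 [320.3, 191.0, 361.6, 227.3] c [ 0.4626 -0.1199] size [0.0915 0.1044] ang 2.1 corners [[0.41499999165534973, -0.0689999982714653], [0.4189999997615814, -0.17399999499320984], [0.5099999904632568, -0.17000000178813934], [0.5059999823570251, -0.06599999964237213]]
```

The push works: the far edge is at y ≈ 0.251 and straight. It needs about 50 mm more.

Emit:
drive_tool(rows=[[0,0,0,0.003,0,0,0.6],[0,0,0,0.004,0,0,0.6],[0,0,0,0.004,0,0,0.6],[0,0,0,0.004,0,0,0.6],[0,0,0,0.004,0,0,0.6],[0,0,0,0.004,0,0,0.6],[0,0,0,0.003,0,0,0.6],[0,0,0,0,0,0,0.6]])

```text
time: 13.82
tool_pos: [0.4593, 0.1144, 0.035]
tcp_rot: [-2.21, -2.233, -0.001]
wrist_force: [-0.2, 0.1, -0.1]
width: 0.601
grip_force: 0.0
```

Emit:
drive_tool(rows=[[0,0,0,0.003,0,0,0.6],[0,0,0,0.003,0,0,0.6],[0,0,0,0.003,0,0,0.6],[0,0,0,0.003,0,0,0.6],[0,0,0,0.003,0,0,0.6],[0,0,0,0.002,0,0,0.6],[0,0,0,0.001,0,0,0.6],[0,0,0,0,0,0,0.6]])

```text
time: 14.48
tool_pos: [0.4591, 0.132, 0.035]
tcp_rot: [-2.21, -2.232, -0.0]
wrist_force: [-0.3, 0.5, 0.7]
width: 0.599
grip_force: 0.3
```

```bash
python3 - <<'E'
from h import *
p=read_camera("top");corners(p,"long_plate",.067);corners(p,"ledge",.06)
c=p["color"][160:260,170:310,::-1];cv2.imwrite("pics/t2.png",cv2.resize(c,None,fx=5,fy=5,interpolation=2))
E
```

```text
long_plate 0.79 [190.6, 194.6, 244.9, 230.3] c [0.458  0.2717] size [0.0883 0.0521] ang 1.4 corners [[0.4129999876022339, 0.296999990940094], [0.414000004529953, 0.24500000476837158], [0.503000020980835, 0.24699999392032623], [0.5009999871253967, 0.29899999499320984]]
ledge 0.69 [221.6, 183.6, 376.9, 232.0] c [ 0.4702 -0.0647] size [0.1326 0.2871] ang 0.6 corners [[0.40299999713897705, 0.07800000160932541], [0.4050000011920929, -0.20900000631809235], [0.5379999876022339, -0.20800000429153442], [0.5350000262260437, 0.07999999821186066]]
```

View pics/t2.png

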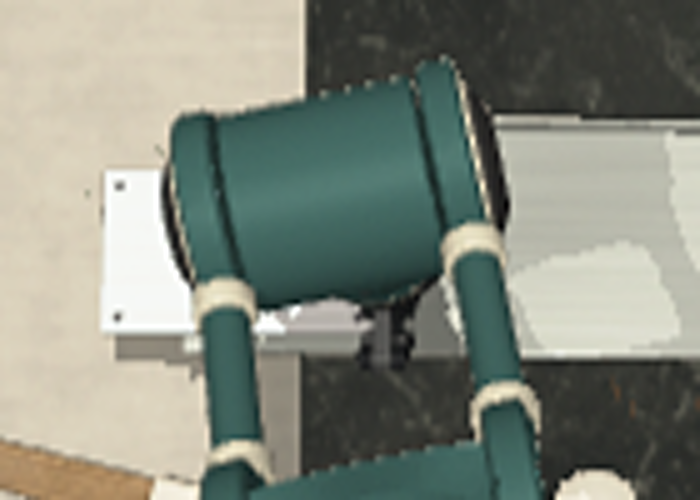

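The plate's free end is at column ~103 of the crop, straight and about 45 mm out. I push 5 mm more, then back away and lift clear.

Emit:
drive_tool(rows=[[0,0,0,0.002,0,0,0.6],[0,0,0,0.002,0,0,0.6],[0,0,0,0.001,0,0,0.6],[0,0,0,0,0,0,0.6],[0,0,0,-0.01,0,0,0.6],[0,0,0,-0.02,0,0,0.6],[0,0,0,-0.02,0,0,0.6],[0,0,0,0,0,0,0.6]])

```text
time: 15.3
tool_pos: [0.4592, 0.0842, 0.0348]
tcp_rot: [2.212, 2.231, -0.001]
wrist_force: [-0.0, -0.0, -0.7]
width: 0.604
grip_force: 0.0
```

Emit:
drive_tool(rows=[[0,0,0,0,0,-0.03,0.6],[0,0,0,0,0,-0.04,0.6],[0,0,0,0,0,-0.04,0.6],[0,0,0,0,0,-0.04,0.6],[0,0,0,-0.04,0,0,0.6],[0,0,0,-0.04,0,0,0.6],[0,0,0,-0.04,0,0,0.6],[0,0,0,-0.04,0,0,0.6]])

```text
time: 15.97
tool_pos: [0.4613, -0.0745, 0.1858]
tcp_rot: [2.208, 2.233, 0.003]
wrist_force: [1.2, -0.5, 0.1]
width: 0.603
grip_force: 0.0
```

Emit:
drive_tool(rows=[[0,0,0,-0.04,0,0,0.6],[0,0,0,-0.04,0,0,0.6],[0,0,0,0,0,0,0.6],[0,0,0,0,0,0,0.6]])

```text
time: 16.3
tool_pos: [0.4617, -0.1552, 0.1849]
tcp_rot: [-2.216, -2.227, -0.001]
wrist_force: [-0.5, 0.1, 0.1]
width: 0.6
grip_force: 0.0
```

```bash
python3 - <<'E'
from h import *
p=read_camera("top");save(p,"t3.png")
for n,z in(("ledge",.06),("long_plate",.067),("short_plate",.067)): corners(p,n,z)
E
```

```text
ledge 0.71 [208.6, 184.5, 357.1, 232.0] c [0.4696 0.0412] size [0.4146 0.1317] ang 89.8 corners [[0.40299999713897705, -0.16599999368190765], [0.5350000262260437, -0.16599999368190765], [0.5360000133514404, 0.24799999594688416], [0.40400001406669617, 0.24899999797344208]]
long_plate 0.96 [189.2, 194.9, 245.3, 227.3] c [0.4598 0.2236] size [0.0907 0.1534] ang 0.6 corners [[0.414000004529953, 0.30000001192092896], [0.41499999165534973, 0.1459999978542328], [0.5059999823570251, 0.1469999998807907], [0.5040000081062317, 0.3009999990463257]]
short_plate 0.72 [322.8, 192.8, 356.2, 226.9] c [ 0.4619 -0.1146] size [0.0877 0.091 ] ang 0.6 corners [[0.4180000126361847, -0.07000000029802322], [0.4189999997615814, -0.1599999964237213], [0.5059999823570251, -0.1599999964237213], [0.5049999952316284, -0.0689999982714653]]
```

View pics/t3.png

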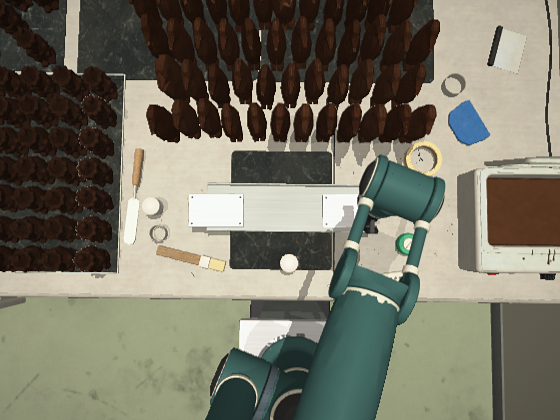

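The plate centre is about 202 mm along the ledge (allowed 190–220). It lies straight with about 48 mm out, spanning columns 189–244. The short plate has not moved and the arm touches nothing, so I hand the job in.

```bash
python3 -c "
from workcell import workorder
print(workorder.finish_job())"
```

```text
the job is handed in; nothing more can be done
None
```

The job is handed in, with no verdict returned: the long plate lies straight along the ledge with about 48 mm past its left (+y) end, the short plate and the other things look unmoved in the last picture, and the arm is clear.

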